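# Charge the mill jar with grinding balls

## Task

Use the scoop to charge the open mill jar with at least three of the four porcelain grinding balls from the grey tray, scooping them out from under its carry bar and never touching them with the fingers; spill none: a ball left over stays in the tray. Leave the lidded tub, the bowl and the cup where they are and the jar standing upright, and at the end set the scoop down flat on the bare table and let go of it.

Things in the scene. Friction and masses are not known exactly. Their poses are not given: they have to be found in the camera images.
- scoop: Loose hand scoop, 0.22 kg, standing flat, nose roughly away from the robot. Origin under the middle of its blade, on the underside; x to the open nose, z up. Aluminium blade 108 mm long (x -50 to 58), 92 wide outside, 86 inside, floor 3 thick; sides 38 high, from x -16 sloping down to 10 near the nose; back wall 46 high at x -50. From there a neck (30 wide, 106 high) carries the handle.
- scoop_grip (a point): On the centreline of the scoop's wooden handle, at x -92, 88 mm above the scoop's underside: a good place to grip from above. The handle is a level bar from x -56 to -156 mm, 24 mm wide (y) and 36 mm high.
- scoop_nose (a point): Middle of the scoop's nose edge, on the underside (x +58).
- tray: Grey open tray, fixed. Origin on the table under it; x along its length to the sloped far end, z up. Inner floor 8 mm above the table, x -170 to 110 mm, 108 wide (y -54 to 54). Walls 5 thick, rim 46 above the table. The near end (x -170) is upright; the far end (x 110) leans outward by 12 degrees. The balls start at x 25 to 82; the near part is empty.
- tray_bar (a point): Middle of the tray's carry bar, a fixed round bar 10 mm thick across the tray (along its y) over the far end, at tray x 75; centreline 100 mm above the table, on posts just outside the side walls (y +-63 mm).
- jar: Open white porcelain mill jar, loose, 1.3 kg, standing on the table: 160 mm outside diameter, 148 mm inside, 95 mm high, floor 8 mm thick. Origin: centre of its underside, z up. It and the lidded tub swap places.
- tub: White glaze tub with its lid on, loose, 130 mm diameter, 92 mm high. Origin: centre of its underside. A bystander.
- bowl: Terracotta bowl, loose, 110 mm across, 50 mm high. Origin: centre of its underside. A bystander.
- cup: Terracotta cup, loose, 72 mm across, 80 mm high. Origin: centre of its underside. A bystander.
- ball0_center (a point): Centre of a white porcelain grinding ball, 40 mm diameter, 78 g (one of four alike, in the tray).
- ball0: The same ball 0 as a body; its origin lies on the ball's surface and turns with it, so use the centre point.
- ball1_center (a point): Centre of a white porcelain grinding ball, 40 mm diameter, 78 g (one of four alike, in the tray).
- ball1: The same ball 1 as a body; its origin lies on the ball's surface and turns with it, so use the centre point.
- ball2_center (a point): Centre of a white porcelain grinding ball, 40 mm diameter, 78 g (one of four alike, in the tray).
- ball2: The same ball 2 as a body; its origin lies on the ball's surface and turns with it, so use the centre point.
- ball3_center (a point): Centre of a white porcelain grinding ball, 40 mm diameter, 78 g (one of four alike, in the tray).
- ball3: The same ball 3 as a body; its origin lies on the ball's surface and turns with it, so use the centre point.
Things that resemble listed ones, but are neither listed nor needed, are in the scene too. What is shaped like the scoop but pink is not meant.

How it is judged:
By the outcome, as a careful person would: the job done as asked, in the order asked, and still so for the second after the job is handed in, with the robot touching nothing.
It also fails if it takes over 72 s, if anything falls off the work surface, if the arm or the gripper's body presses on something with over 40 N, if the wrist force passes 120 N, or if a joint passes its speed limit or range.

## Robot

A 6-joint arm with a two-finger parallel gripper is mounted at the origin on the work surface. World frame = base frame: x ahead of the robot, y to its left, z up, the work surface at z = 0. Lengths are in mm, angles in rad, forces in N, time in s.
With the tool pointing down it reaches from about 325 to 775 mm from the base axis. Payload 5.5 kg.
Tool frame: the origin (TCP) lies at the very end of the fingers, on their centre line; the grasp point (between the pads) lies 19 mm behind it; z points along the fingers, y is the line along which they close (so a half turn about z gives the same grasp; the last joint's range is limited). The gripper opens to 85 mm and grips with 20 to 120 N. Pads are 22 mm wide; open, the fingers measure 114 mm over their backs; the gripper's body (76 mm by 85 mm) begins 54 mm behind the grasp point. The pads swing forward as they close: fully open they stand 13 mm farther back than shut.
Start: joints at [-1.362, 0.091, 1.231, -0, 1.82, -0.057], TCP at [157.608, -578.944, 231.275] pointing down, gripper open.
Joint ranges: [-2.87, 2.87], [-0.86, 2.18], [0.17, 2.46], [-1.51, 4.65], [0.06, 2.69], [-2.65, 2.65]. Speed limits (rad/s): [2.57, 2.57, 3.01, 3.14, 3.14, 3.14].

## Interface

Orientations are given as a unit quaternion [w, x, y, z].
In Python, from plant import ctrl gives the robot as it stands.
- The arm moves only by the tool servo_tool, never from a script. Its argument "increments" is one flat list of numbers, 5 for each row, row after row: the shift along the tool's x, y, z in cm, then the turn about the tool's z in degrees, then the finger opening in cm, from 0 to 8.54. In form: [tx, ty, tz, yaw, claw, tx, ty, tz, yaw, claw, ...]. A call has exactly 10 rows; each row shifts and turns the commanded pose from where the row before left it, along the tool's axes as they then stand; what a row does not reach is not made up. A row lasts 1/8 s, in which the tool goes at most 62.5 mm and 10.7 degrees, less where a joint would pass 70% of its speed; a pose out of reach is approached as far as the arm can. A call with a gripper value outside its range is refused whole. The fingers move at their own pace and stop on an object; the grip force is fixed at half the most. Time passes only in rows, so rows that do not move let the fingers close, or fill a call up. It gives the time, the measured TCP pose, the force, the opening and the grip force at its end, in the units of the state.
- ctrl.read_state(): the state, without advancing time (a new reading comes with each control period).
- ctrl.capture(name): name is "scene" or "top" or "wrist"; returns a dict with "color" (480x640x3 uint8, red, green, blue), "range_z" (480x640 float32, mm along the optical axis (not along the pixel's ray), 0 where there is no reading), "fx", "fy", "cx", "cy" (pixels), "view" (4x4, takes a point from world to camera coordinates); the wrist camera has in their place "mount" (4x4, takes a point from camera to tool coordinates, whose origin is the TCP and whose axes are the flange's). Camera axes: x right, y down, z forward; pixel columns grow to the right and rows downward; lengths in mm; the calibration is good to about 2 mm. A picture is of the moment at which its call begins: read the wrist's pose just before it.
- ctrl.job_done(): hands the job in; it is judged then, once.
The state is a dict: "t": time; "joint_pos": joint angles; "joint_vel": joint speeds; "effort": joint torques, N m; "tool_pos": TCP position; "ee_rot": TCP orientation; "contact_force": force on the tool from outside, world axes, zero at the start; "wrist_torque": the same for the moment, N m; "opening": finger opening in mm; "grip_force": force on a finger pad.
Only numpy, scipy, OpenCV 4.12 (cv2) and the standard library are available. Lean on these libraries where they do the work, as an engineer would, in place of code of your own. Each camera call takes 0.05 s, during which the arm holds its last target. There are 200 camera calls.

## Working session

There is one attempt and no reset: what is moved stays moved. The work goes in short steps, Python scripts to look and compute and a tool call to move; the robot and the scene stay as the last step left them, time stands still between calls to the robot, and variables do not carry over. Pictures are saved under pics/ and viewed, at most 10 in all, crops included, and the job is handed in when it is done.

Besides the shell and the picture viewer there is one more tool, called after "Call:" as a command line: name --argument value ..., lists and objects as JSON in quotes. servo_tool: Moves the arm, as the interface text tells. Its arguments: {"type":"object","properties":{"increments":{"type":"array","items":{"type":"number"}}},"required":["increments"]}

```bash
ls; mkdir -p pics
python3 - <<'E'
from plant import ctrl
import cv2,numpy as np
s=ctrl.read_state();print(s)
for n in("top","scene"):
    c=ctrl.capture(n);np.savez(f"{n}0.npz",**c)
    cv2.imwrite(f"pics/{n}0.png",c["color"][:,:,::-1]);print(n,c["fx"],c["cx"],c["cy"],c["view"])
E
```

```text
pics
{'t': 0.0, 'joint_pos': array([-1.36167433e+00,  9.18605832e-02,  1.23194275e+00,  6.78845394e-06,
        1.81978810e+00, -5.67134216e-02]), 'joint_vel': array([-0.00076491, -0.00075796,  0.00118512,  0.00074796, -0.00039346,
       -0.00060758]), 'effort': array([ 2.36905522e-03, -4.58735597e+01, -4.18025315e+01,  1.86611915e-04,
        1.15896051e-02, -3.86721652e-06]), 'tool_pos': array([ 157.56049696, -578.63649427,  230.11772427]), 'ee_rot': array([-9.96739738e-04,  9.91178834e-01,  1.32527434e-01, -7.28032452e-05]), 'contact_force': array([-0.23018057,  1.04023862,  0.95312466]), 'wrist_torque': array([2.41004401e-03, 5.18186303e-02, 4.17199790e-05]), 'grip_force': 0.0, 'opening': 85.06356236307658}
top 502.76502696121145 318.43376413325416 233.63621148400344 [[-2.69396861e-02 -9.99636344e-01  1.19740406e-03 -1.70515691e+01]
 [-9.97111695e-01  2.67865193e-02 -7.10686307e-02  4.79384670e+02]
 [ 7.10107118e-02 -3.10851219e-03 -9.97470709e-01  1.27478468e+03]
 [ 0.00000000e+00  0.00000000e+00  0.00000000e+00  1.00000000e+00]]
scene 517.6765278239211 314.1692012345629 234.08717508658123 [[-7.77460106e-01  6.28588527e-01 -2.07905420e-02  3.87911687e+02]
 [ 4.22069133e-01  4.96951673e-01 -7.58219415e-01 -1.14767721e+02]
 [-4.66276131e-01 -5.98260394e-01 -6.51667915e-01  1.41842798e+03]
 [ 0.00000000e+00  0.00000000e+00  0.00000000e+00  1.00000000e+00]]
```

View pics/top0.png

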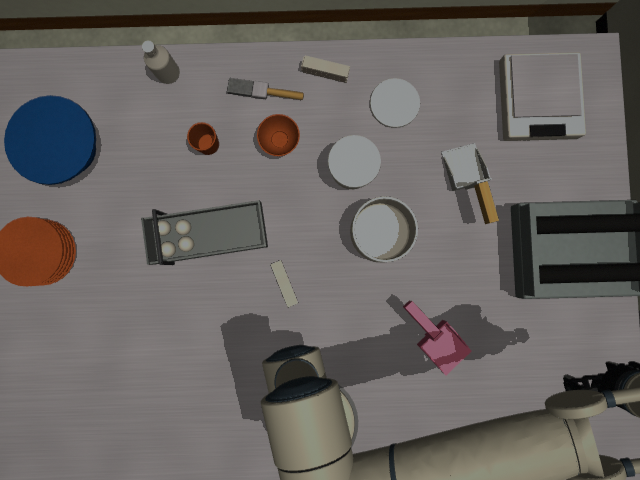

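View pics/scene0.png

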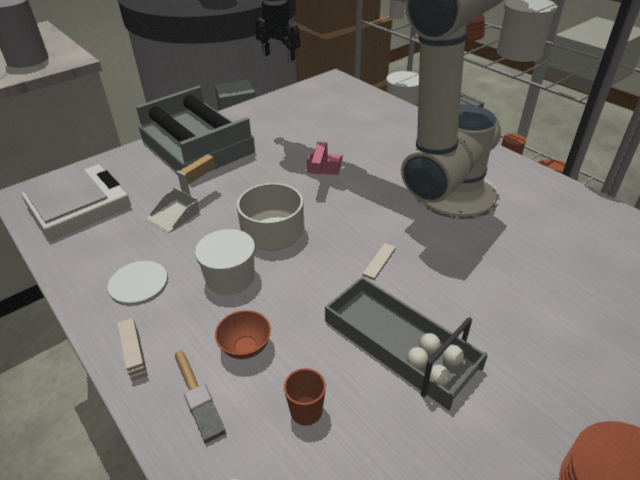

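Top view: the metal scoop is at (465,167) with its wooden handle at (487,200), nose up. The pink one at (440,340) is the decoy. The open jar is at (384,230), hollow inside; the lidded tub at (354,161) and the flat plate at (395,102) are not. The tray is at (205,232) with its bar near (160,237), the bowl at (278,134) and the cup at (203,138). Next I'll measure these and take one enlarged crop of the scoop and jar.

```bash
cat > h.py <<'E'
import numpy as np,cv2
def load(n): return dict(np.load(n,allow_pickle=True))
def cloud(c):
    v,u=np.mgrid[:480,:640]; z=c["range_z"].astype(float)
    P=np.stack([(u-c["cx"])/c["fx"]*z,(v-c["cy"])/c["fy"]*z,z],-1)
    V=c["view"]; W=(P-V[:3,3])@V[:3,:3]; W[z==0]=np.nan; return W
def ray(c,u,v,h):
    V=c["view"];R=V[:3,:3];o=-R.T@V[:3,3]
    d=R.T@np.array([(u-c["cx"])/c["fx"],(v-c["cy"])/c["fy"],1.]);return o+d*(h-o[2])/d[2]
def proj(c,p):
    q=c["view"][:3,:3]@p+c["view"][:3,3];return q[0]/q[2]*c["fx"]+c["cx"],q[1]/q[2]*c["fy"]+c["cy"]
E
python3 - <<'E'
from h import *
c=load("top0.npz");W=cloud(c);img=c["color"]
def box(r0,r1,c0,c1):
    m=np.zeros((480,640),bool);m[r0:r1,c0:c1]=1;return m
Z=W[...,2]
def rep(n,m):
    p=W[m&np.isfinite(Z)]; 
    if len(p)<5: print(n,len(p));return
    xy=p[:,:2].astype(np.float32);(cx,cy),(w,h),a=cv2.minAreaRect(xy)
    print(n,len(p),"z",np.percentile(p[:,2],[5,50,95]).round(),"mean",p.mean(0).round(1),"rect",np.round([cx,cy,w,h,a],1),"circ",np.round(np.hstack(cv2.minEnclosingCircle(xy)),1))
print("table",np.nanmedian(Z[box(300,340,100,200)]))
hsv=cv2.cvtColor(img,cv2.COLOR_RGB2HSV)
hd=(hsv[...,1]>120)&(hsv[...,0]<30)&(hsv[...,0]>8)
rep("handle",box(170,230,465,505)&hd&(Z>80))
rep("scoop all",box(135,230,435,505)&(Z>8))
rep("blade",box(135,195,435,495)&(Z>8)&(Z<60)&~hd)
rep("jar rim",box(185,270,345,425)&(Z>85)&(Z<105))
rep("tub",box(125,195,320,388)&(Z>80))
rep("bowl",box(105,160,250,305)&(Z>15))
rep("cup",box(115,160,182,222)&(Z>20))
t=box(190,275,135,275)
rep("tray rim",t&(Z>36)&(Z<56)&(hsv[...,2]<120))
rep("bar",t&(Z>85))
rep("tray all",t&(Z>25)&(Z<56))
# balls: bright blobs
b=(t&(hsv[...,2]>150)&(hsv[...,1]<60)&(Z>15)&(Z<70)).astype(np.uint8)
n,l,s,ce=cv2.connectedComponentsWithStats(b)
for i in range(1,n):
    if s[i,4]>20: print("ball",s[i],ce[i].round(1),ray(c,*ce[i],30).round(1))
cv2.imwrite("pics/crop.png",cv2.resize(np.ascontiguousarray(img[130:280,340:510,::-1]),None,fx=3.5,fy=3.5))
E
```

```text
table -0.8784595483424007
handle 525 z [ 84. 105. 109.] mean [ 537.8 -436.5  102.2] rect [ 538.7 -439.2   97.4   25.3   12.9] circ [ 538.4 -437.7   49.4]
scoop all 1013 z [ 10.  94. 108.] mean [ 573.2 -429.7   72.5] rect [ 614.  -436.3  161.7  247.    81.1] circ [ 618.8 -429.8  140.7]
blade 357 z [ 8. 23. 46.] mean [ 626.8 -417.9   24.3] rect [ 642.6 -415.7  112.6   94.2   12.9] circ [ 638.7 -416.9   64.8]
jar rim 597 z [88. 94. 98.] mean [ 488.8 -188.    93.6] rect [ 501.1 -188.   198.4  159.3    6.5] circ [ 504.6 -168.6  111.5]
tub 2192 z [88. 92. 96.] mean [ 649.4 -121.3   91.7] rect [ 650.  -121.3  128.1  129.    61.2] circ [ 651.3 -121.2   65.9]
bowl 914 z [16. 33. 52.] mean [740.8  69.   33.8] rect [731.4  66.8 107.2 107.3  62. ] circ [732.1  66.1  54.9]
cup 526 z [25. 62. 81.] mean [729.2 257.7  58.6] rect [725.4 254.7  71.1  69.8   6. ] circ [724.9 254.4  36.5]
tray rim 964 z [37. 45. 50.] mean [489.1 280.4  44.3] rect [490.1 259.  134.  301.4   7.6] circ [489.1 259.2 161. ]
bar 256 z [ 96. 103. 107.] mean [476.1 356.9 102.2] rect [476.3 357.3 133.9  11.5   6.7] circ [476.6 355.4  67. ]
tray all 1830 z [28. 43. 50.] mean [485.5 301.8  41.2] rect [490.  259.  134.1 301.4   7.6] circ [489.1 259.1 161.1]
```

View pics/crop.png

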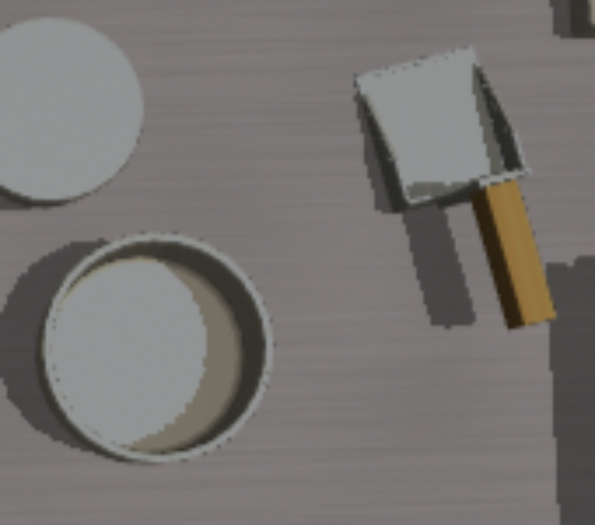

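The crop confirms it: the aluminium scoop (blade near (440,125), wooden handle (515,255)) is the one meant, not the pink one. The hollow white jar has its rim centre at (157,347), which is image (385,229); the tub beside it has its lid on.

First move: align yaw and go above the handle.

Call:
servo_tool --increments '[0,0,0,2.4,8.5,4.6,-0.57,0,0,8.5,4.6,-0.57,0,0,8.5,4.6,-0.57,0,0,8.5,4.6,-0.57,0,0,8.5,4.6,-0.57,1,0,8.5,4.6,-0.57,2,0,8.5,4.6,-0.57,2,0,8.5,4.6,-0.57,2,0,8.5,4.6,-0.57,1,0,8.5]'

```text
t: 1.35
tool_pos: [550.7, -435.9, 148.7]
ee_rot: [-0.001, 0.994, 0.112, -0.001]
contact_force: [-0.4, -0.0, 0.1]
opening: 85.2
grip_force: 0.0
```

```bash
cat > to.py <<'E'
import sys,numpy as np
from scipy.spatial.transform import Rotation as R
def st():
    from plant import ctrl
    s=ctrl.read_state();q=s["ee_rot"];M=R.from_quat([q[1],q[2],q[3],q[0]]).as_matrix();return s,M
def rep(tgt=None):
    s,M=st();d=np.degrees(np.arctan2(M[1,0],M[0,0]))
    print("t",round(s["t"],2),"tcp",s["tool_pos"].round(1),"dir",d.round(1),"tilt",np.degrees(np.arccos(-M[2,2])).round(2),"F",s["contact_force"].round(1),"T",s["wrist_torque"].round(2),"open",round(s["opening"],1),"grip",round(s["grip_force"],1),"j",s["joint_pos"].round(2))
    if tgt: print("tool delta cm",(M.T@(np.array(tgt)-s["tool_pos"])/10).round(2))
if __name__=="__main__": rep([float(a) for a in sys.argv[1:]] or None)
E
python3 to.py 550.5 -437 69
python3 - <<'E'
from h import *
c=load("top0.npz");print(ray(c,384.9,229.1,95))
W=cloud(c);img=c["color"]
m=np.zeros((480,640),bool);m[190:265,348:420]=1;m&=(W[...,2]>91)&(W[...,2]<100)&(img.max(2)>90)
p=W[m][:,:2];r=np.linalg.norm(p-[488,-185],axis=1);p=p[(r>68)&(r<86)]
A=np.c_[2*p,np.ones(len(p))];s=np.linalg.lstsq(A,(p**2).sum(1),rcond=None)[0];print(len(p),s[:2],np.sqrt(s[2]+s[0]**2+s[1]**2))
E
```

```text
t 1.35 tcp [ 550.7 -435.9  148.7] dir 12.8 tilt 0.19 F [-0.4 -0.   0.1] T [-0.06  0.03 -0.01] open 85.2 grip 0.0 j [-0.72  0.37  1.05 -0.    1.72  0.63]
tool delta cm [-0.02  0.13  7.97]
[ 479.87544281 -190.51896171   95.        ]
375 [ 481.63243528 -189.6556426 ] 76.69353615288482
```

Call:
servo_tool --increments '[0,0.1,2,0,8.5,0,0,2,0,8.5,0,0,2,0,8.5,0,0,1.9,0,8.5,0,0,0,0,8.5,0,0,0,0,2.0,0,0,0,0,1.5,0,0,0,0,1.5,0,0,0,0,1.5,0,0,0,0,1.5]'

```text
t: 2.6
tool_pos: [550.4, -438.1, 73.1]
ee_rot: [0.0, 0.994, 0.112, 0.0]
contact_force: [-0.0, 1.3, 2.5]
opening: 23.1
grip_force: 60.8
```

```bash
python3 to.py
```

```text
t 2.6 tcp [ 550.4 -438.1   73.1] dir 12.8 tilt 0.07 F [-0.   1.3  2.5] T [ 0.03 -0.06 -0.  ] open 23.1 grip 60.8 j [-0.72  0.39  1.16  0.    1.59  0.63]
```

Call:
servo_tool --increments '[0,0,-2,0,1.5,0,0,-4,0,1.5,0,0,-4,-8,1.5,0,0,-3,-10,1.5,0,0,0,-10,1.5,0,0,0,-10,1.5,0,0,0,-10,1.5,0,0,0,-10,1.5,0,0,0,-10,1.5,0,0,0,-10,1.5]'

```text
t: 3.85
tool_pos: [550.0, -438.0, 202.9]
ee_rot: [-0.0, 0.7, 0.714, -0.0]
contact_force: [-0.4, -0.1, -2.3]
opening: 23.2
grip_force: 60.1
```

```bash
python3 to.py 510.2 109 203
python3 - <<'E'
from h import *
from plant import ctrl
c=ctrl.capture("scene");np.savez("s1.npz",**c);cv2.imwrite("pics/s1.png",c["color"][:,:,::-1])
E
```

```text
t 3.85 tcp [ 550.  -438.   202.9] dir 91.2 tilt 0.01 F [-0.4 -0.1 -2.3] T [-0.1   0.01 -0.02] open 23.2 grip 60.1 j [-0.72  0.38  0.95 -0.    1.81 -0.74]
tool delta cm [ 5.477e+01 -2.880e+00 -2.000e-02]
```

View pics/s1.png

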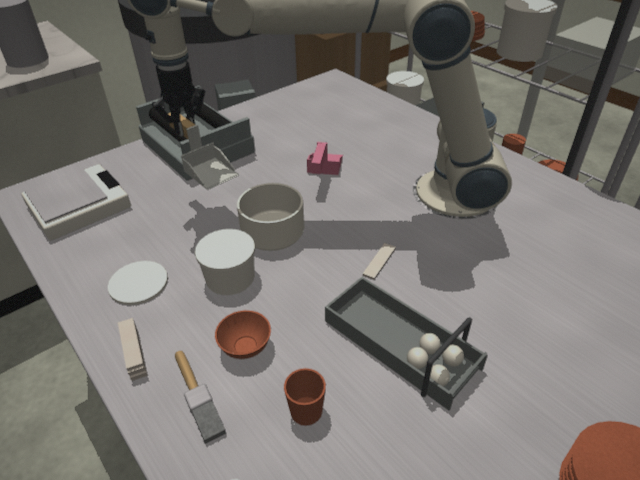

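The picture shows the scoop held level at about (200,155), nose to +y and clear of the jar. Everything else is where it was. Now I'll travel to the near end of the tray.

Call:
servo_tool --increments '[0,0,0,-6.5,1.5,3,0.34,0,0,1.5,6,0.38,0,0,1.5,6,0.38,0,0,1.5,6,0.38,0,0,1.5,6,0.38,0,0,1.5,6,0.38,0,0,1.5,6,0.38,0,0,1.5,6,0.38,0,0,1.5,6,0.38,0,0,1.5]'

```text
t: 5.15
tool_pos: [518.1, 74.0, 203.2]
ee_rot: [0.0, 0.662, 0.75, 0.0]
contact_force: [1.2, 0.4, -2.4]
opening: 23.4
grip_force: 60.3
```

```bash
python3 to.py 510.2 109 110
```

```text
t 5.15 tcp [518.1  74.  203.2] dir 97.2 tilt 0.06 F [ 1.2  0.4 -2.4] T [-0.14 -0.08 -0.01] open 23.4 grip 60.3 j [ 0.08 -0.12  1.49 -0.    1.77 -0.05]
tool delta cm [ 3.58 -0.35  9.32]
```

Call:
servo_tool --increments '[1.5,0,0,-0.5,1.5,1.0,0,1,0,1.5,0,0,2,0,1.5,0,0,2,0,1.5,0,0,1.5,0,1.5,0,0,0.5,0,1.5,0,0,0,0,1.5,0,0,0,0,1.5,0,0,0,0,1.5,0,0,0,0,1.5]'

```text
t: 6.4
tool_pos: [515.5, 97.0, 132.8]
ee_rot: [0.0, 0.657, 0.754, 0.0]
contact_force: [-0.4, -0.7, -2.1]
opening: 23.2
grip_force: 60.2
```

```bash
python3 to.py 510.2 109 81
python3 - <<'E'
from h import *
from plant import ctrl
c=ctrl.capture("top");np.savez("t2.npz",**c)
im=np.ascontiguousarray(c["color"][170:290,120:320,::-1]);cv2.imwrite("pics/t2.png",cv2.resize(im,None,fx=4,fy=4))
W=cloud(c);hsv=cv2.cvtColor(c["color"],cv2.COLOR_RGB2HSV)
t=np.zeros((480,640),bool);t[190:275,140:275]=1
b=(t&(hsv[...,2]>110)&(W[...,2]>30)&(W[...,2]<60)).astype(np.uint8)
n,l,s,ce=cv2.connectedComponentsWithStats(b)
o=np.array([486.5,283.9]);a=np.radians(97.7);ex=np.array([np.cos(a),np.sin(a)]);ey=np.array([-ex[1],ex[0]])
for i in range(1,n):
    if s[i,4]>40:
        p=ray(c,*ce[i],35)[:2]-o;print(s[i],ce[i].round(),"tray xy",(p@ex).round(1),(p@ey).round(1))
E
```

```text
t 6.4 tcp [515.5  97.  132.8] dir 97.8 tilt 0.05 F [-0.4 -0.7 -2.1] T [-0.18 -0.01  0.  ] open 23.2 grip 60.2 j [ 0.12 -0.11  1.61 -0.    1.65 -0.02]
tool delta cm [ 1.26 -0.37  5.18]
[176 221  13  13 141] [182. 227.] tray xy 28.8 -21.2
[158 222  11  13 112] [163. 227.] tray xy 76.7 -27.7
[179 238  13  13 140] [185. 244.] tray xy 27.5 22.3
[162 243  12  13 132] [167. 249.] tray xy 73.6 27.9
```

View pics/t2.png

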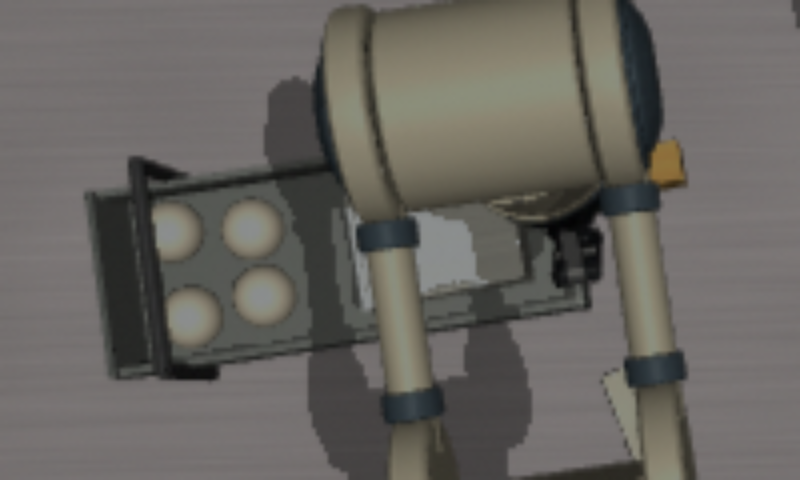

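The picture shows the four balls as a 2x2 at crop (170,232), (250,228), (190,317), (263,295). The scoop blade lies along the tray near (440,255), its nose well short of the balls. Now a small sideways correction, then lower it to the tray floor.

Call:
servo_tool --increments '[0.3,-0.37,0,0,1.5,0.5,0,0,0,1.5,0,0,1,0,1.5,0,0,1.5,0,1.5,0,0,1.5,0,1.5,0,0,0.6,0,1.5,0,0,0.3,0,1.5,0,0,0.1,0,1.5,0,0,0.1,0,1.5,0,0,0,0,1.5]'

```text
t: 7.7
tool_pos: [510.7, 104.4, 81.7]
ee_rot: [0.0, 0.657, 0.754, 0.0]
contact_force: [-0.2, -0.5, -2.1]
opening: 23.0
grip_force: 60.2
```

```bash
python3 to.py 510.2 109 81.5
```

```text
t 7.7 tcp [510.7 104.4  81.7] dir 97.8 tilt 0.04 F [-0.2 -0.5 -2.1] T [-0.09 -0.04 -0.04] open 23.0 grip 60.2 j [ 0.14 -0.1   1.69  0.    1.55 -0.  ]
tool delta cm [0.46 0.01 0.02]
```

Call:
servo_tool --increments '[0,0,0.1,0,1.5,0,0,0.1,0,1.5,1.2,0,0,0,1.5,1.2,0,0,0,1.5,1.2,0,0,0,1.5,1.2,0,0,0,1.5,1.2,0,0,0,1.5,1.2,0,0,0,1.5,1.2,0,0,0,1.5,1.2,0,0,0,1.5]'

```text
t: 8.95
tool_pos: [498.8, 199.0, 81.2]
ee_rot: [0.002, 0.658, 0.753, 0.001]
contact_force: [1.7, -6.1, 6.7]
opening: 23.0
grip_force: 61.5
```

```bash
python3 to.py
```

```text
t 8.95 tcp [498.8 199.   81.2] dir 97.8 tilt 0.23 F [ 1.7 -6.1  6.7] T [-0.68  0.1   0.12] open 23.0 grip 61.5 j [ 0.32 -0.06  1.65 -0.    1.55  0.18]
```

Call:
servo_tool --increments '[0.6,0,0,0,1.5,0.6,0,0,0,1.5,0.6,0,0,0,1.5,0.6,0,0,0,1.5,0.6,0,0,0,1.5,0.5,0,0,0,1.5,0.4,0,0,0,1.5,0.2,0,0,0,1.5,0,0,0,0,1.5,0,0,0,0,1.5]'

```text
t: 10.2
tool_pos: [493.2, 239.5, 81.2]
ee_rot: [0.002, 0.657, 0.753, 0.001]
contact_force: [1.4, -5.8, 5.8]
opening: 23.2
grip_force: 61.4
```

```bash
python3 to.py
python3 - <<'E'
from h import *
from plant import ctrl
a=ctrl.capture("top");np.savez("t3.npz",**a)
c=ctrl.capture("scene");np.savez("s3.npz",**c)
i1=cv2.resize(np.ascontiguousarray(a["color"][190:280,130:280,::-1]),None,fx=4,fy=4);i2=cv2.resize(np.ascontiguousarray(c["color"][260:420,300:500,::-1]),None,fx=3,fy=3)
h=max(i1.shape[0],i2.shape[0]);f=lambda i:cv2.copyMakeBorder(i,0,h-i.shape[0],0,0,cv2.BORDER_CONSTANT)
o=np.hstack([f(i1),f(i2)]);print(o.shape);cv2.imwrite("pics/m3.png",cv2.resize(o,(800,int(o.shape[0]*800/o.shape[1]))))
E
```

```text
t 10.2 tcp [493.2 239.5  81.2] dir 97.8 tilt 0.21 F [ 1.4 -5.8  5.8] T [-0.65  0.04  0.06] open 23.2 grip 61.4 j [ 0.39 -0.03  1.62 -0.    1.55  0.26]
(480, 1200, 3)
```

View pics/m3.png

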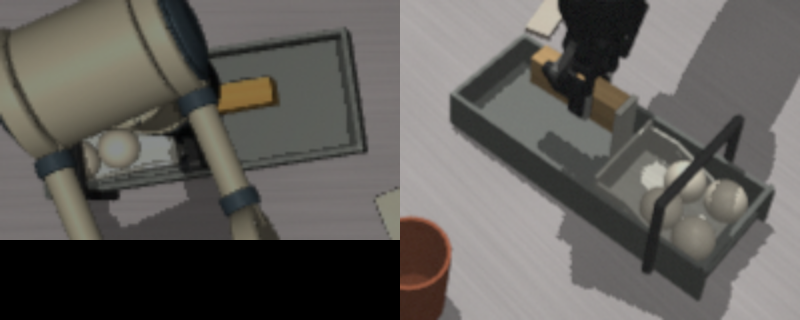

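The picture shows all four balls within the blade against the far end (right half, (685,180), (660,205), (727,200), (693,240)). I'll tip the nose up by pressing the handle down and back, so the scoop pivots about its rear edge.

Call:
servo_tool --increments '[-0.3,0,0.2,0,1.5,-0.4,0,0.2,0,1.5,-0.35,0,0.23,0,1.5,-0.35,0,0.23,0,1.5,-0.33,0,0.27,0,1.5,-0.33,0,0.27,0,1.5,-0.32,0,0.3,0,1.5,-0.2,0,0.2,0,1.5,0,0,0,0,1.5,0,0,0,0,1.5]'

```text
t: 11.55
tool_pos: [496.8, 215.4, 64.4]
ee_rot: [0.001, 0.657, 0.754, 0.002]
contact_force: [-3.6, -3.0, 14.4]
opening: 23.0
grip_force: 66.4
```

```bash
python3 to.py
python3 - <<'E'
from h import *
from plant import ctrl
a=ctrl.capture("top");np.savez("t4.npz",**a)
c=ctrl.capture("scene");np.savez("s4.npz",**c)
i2=cv2.resize(np.ascontiguousarray(c["color"][250:420,320:500,::-1]),None,fx=3.4,fy=3.4);cv2.imwrite("pics/m4.png",i2)
W=cloud(c);hsv=cv2.cvtColor(c["color"],cv2.COLOR_RGB2HSV)
m=(hsv[...,1]>90)&(hsv[...,0]<30)&(hsv[...,0]>10)&(W[...,2]>40)&(W[...,1]>150)&(W[...,1]<300)&(abs(W[...,0]-495)<30)
p=W[m];x=p[:,1];print(len(p));
# top edge of the handle along y
for y in range(150,260,10):
    q=p[(x>=y)&(x<y+10)]
    if len(q)>4: print(y,np.percentile(q[:,2],[5,95]).round(1))
E
```

```text
t 11.55 tcp [496.8 215.4  64.4] dir 97.9 tilt 0.31 F [-3.6 -3.  14.4] T [0.14 0.95 0.31] open 23.0 grip 66.4 j [ 0.35 -0.04  1.66  0.    1.52  0.21]
353
150 [77.3 83.7]
160 [54.  82.2]
170 [56.5 75.6]
180 [58.4 68.6]
190 [61.4 80.3]
210 [ 97.2 120.2]
220 [ 78.5 110.3]
230 [ 73.6 106.5]
240 [ 77.1 107.4]
```

View pics/m4.png

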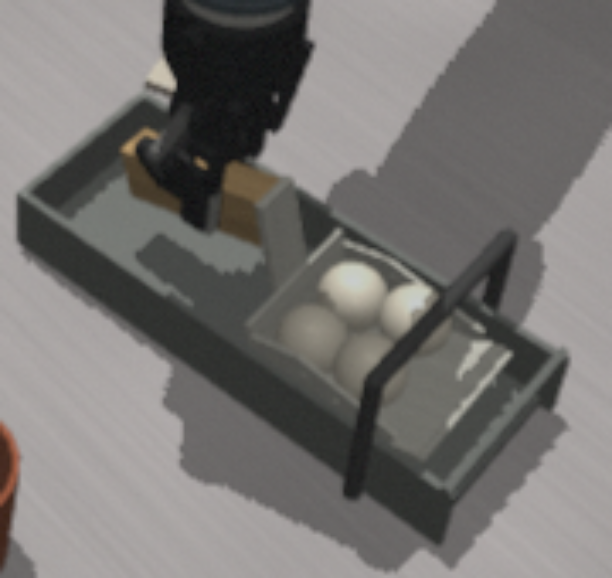

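All four balls now rest against the back wall of the nose-up blade (crop (350,290), (410,315), (315,335), (370,365)), clear below the bar. I'll lift a little, then back out gently.

Call:
servo_tool --increments '[0,0,-0.4,0,1.5,0,0,-0.7,0,1.5,0,0,-0.6,0,1.5,-0.3,0,0,0,1.5,-0.6,0,0,0,1.5,-0.9,0,0,0,1.5,-1.0,0,0,0,1.5,-1.0,0,0,0,1.5,-0.8,0,0,0,1.5,-0.4,0,0,0,1.5]'

```text
t: 12.9
tool_pos: [502.4, 164.4, 77.4]
ee_rot: [0.0, 0.657, 0.754, 0.0]
contact_force: [0.6, -0.6, -5.3]
opening: 23.5
grip_force: 63.3
```

```bash
python3 to.py
cat > look.py <<'E'
import sys
from h import *
from plant import ctrl
n,cam,r0,r1,c0,c1,f=sys.argv[1],sys.argv[2],*map(float,sys.argv[3:8])
c=ctrl.capture(cam);np.savez(n+".npz",**c)
cv2.imwrite(f"pics/{n}.png",cv2.resize(np.ascontiguousarray(c["color"][int(r0):int(r1),int(c0):int(c1),::-1]),None,fx=f,fy=f))
E
python3 look.py m5 scene 220 420 300 500 3
```

```text
t 12.9 tcp [502.4 164.4  77.4] dir 97.8 tilt 0.01 F [ 0.6 -0.6 -5.3] T [-0.46 -0.04 -0.  ] open 23.5 grip 63.3 j [ 0.25 -0.08  1.67 -0.    1.55  0.12]
```

View pics/m5.png

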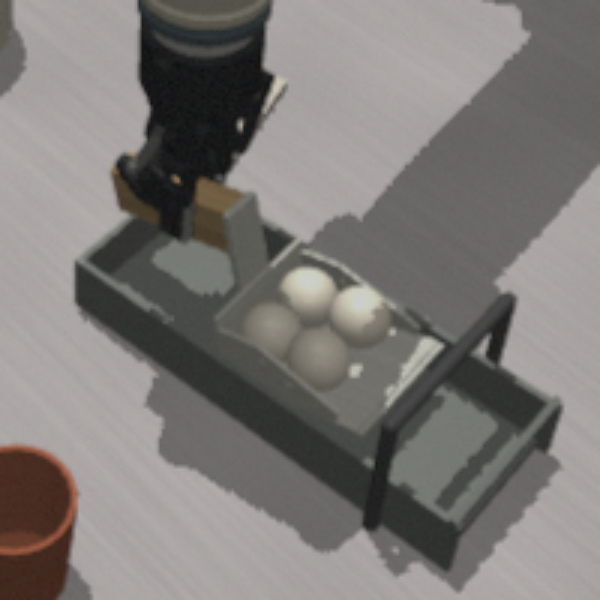

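Still all four balls, and the added load of about 3.2 N matches four at 78 g. I'll lift clear, then travel backwards gently towards the jar.

Call:
servo_tool --increments '[0,0,-0.5,0,1.5,0,0,-1.2,0,1.5,0,0,-1.8,0,1.5,0,0,-2.2,0,1.5,0,0,-2.4,0,1.5,0,0,-2.2,0,1.5,-0.4,-0.05,-1.8,0,1.5,-0.8,-0.1,-1.2,0,1.5,-1.2,-0.16,-0.6,0,1.5,-1.6,-0.22,0,0,1.5]'

```text
t: 14.2
tool_pos: [502.4, 123.6, 216.3]
ee_rot: [0.0, 0.657, 0.754, -0.0]
contact_force: [0.3, 0.4, -5.8]
opening: 22.8
grip_force: 63.4
```

Call:
servo_tool --increments '[-2.0,-0.27,0,0,1.5,-2.4,-0.33,0,0,1.5,-2.8,-0.38,0,0,1.5,-3,-0.41,0,0,1.5,-3,-0.41,0,0,1.5,-3,-0.41,0,0,1.5,-3,-0.41,0,0,1.5,-3,-0.41,0,0,1.5,-3,-0.41,0,0,1.5,-3,-0.41,0,0,1.5]'

```text
t: 15.45
tool_pos: [501.9, -161.9, 215.2]
ee_rot: [-0.001, 0.658, 0.753, -0.0]
contact_force: [0.6, 0.1, -6.3]
opening: 23.0
grip_force: 63.4
```

```bash
python3 to.py 502.3 -348.6 215
```

```text
t 15.45 tcp [ 501.9 -161.9  215.2] dir 97.8 tilt 0.07 F [ 0.6  0.1 -6.3] T [-0.47 -0.06 -0.  ] open 23.0 grip 63.4 j [-0.38 -0.11  1.46 -0.    1.79 -0.51]
tool delta cm [-18.51  -2.48   0.02]
```

Call:
servo_tool --increments '[-3,-0.41,0,0,1.5,-3,-0.41,0,0,1.5,-3,-0.41,0,0,1.5,-2.6,-0.35,0,0,1.5,-2.2,-0.3,0,0,1.5,-1.8,-0.25,0,0,1.5,-1.3,-0.16,0,0,1.5,-0.9,-0.1,0,0,1.5,-0.5,-0.06,0,0,1.5,-0.2,0,0,0,1.5]'

```text
t: 16.7
tool_pos: [503.8, -346.5, 216.3]
ee_rot: [-0.0, 0.657, 0.754, 0.0]
contact_force: [-1.0, -0.2, -5.3]
opening: 23.3
grip_force: 63.4
```

```bash
python3 to.py 502.3 -348.6 215;python3 look.py m6 scene 60 300 100 380 2.8
```

```text
t 16.7 tcp [ 503.8 -346.5  216.3] dir 97.9 tilt 0.01 F [-1.  -0.2 -5.3] T [-0.51 -0.08 -0.03] open 23.3 grip 63.4 j [-0.66  0.12  1.23  0.    1.8  -0.8 ]
tool delta cm [-0.19 -0.17  0.13]
```

View pics/m6.png

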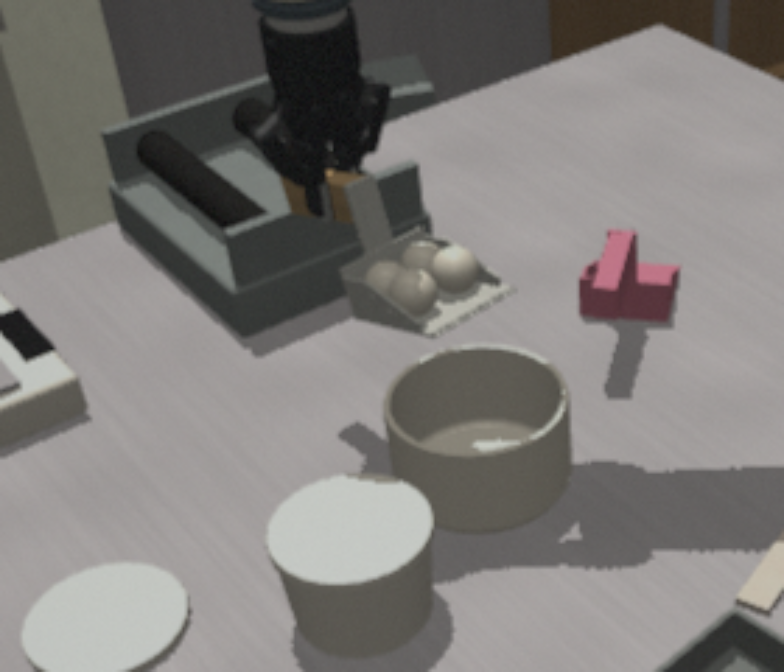

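The picture shows four balls in the blade at (460,265), (425,255), (380,280), (412,290), with the nose above the jar. The tool can't tilt, so I'll make the loaded scoop pivot nose-down in the pads with sharp vertical stops right over the jar.

Call:
servo_tool --increments '[-0.1,-0.1,-0.6,0,1.5,-0.1,-0.1,-1.4,0,1.5,0,0,-2.2,0,1.5,0,0,-2.6,0,1.5,0,0,-2.6,0,1.5,0,0,-2.2,0,1.5,0,0,-1.4,0,1.5,0,0,-0.8,0,1.5,0,0,-0.2,0,1.5,0,0,0,0,1.5]'

```text
t: 18.0
tool_pos: [501.9, -348.8, 355.9]
ee_rot: [-0.0, 0.657, 0.754, -0.0]
contact_force: [0.3, 0.7, -5.9]
opening: 23.2
grip_force: 63.4
```

```bash
cat > tilt.py <<'E'
from h import *
from to import *
import sys
from plant import ctrl
rep([502.3,-348.6,200]); s,M=st()
c=ctrl.capture(sys.argv[1] if len(sys.argv)>1 else "scene");W=cloud(c);hsv=cv2.cvtColor(c["color"],cv2.COLOR_RGB2HSV)
q=(W-s["tool_pos"])@M  # tool frame
m=(hsv[...,1]>80)&(hsv[...,0]<30)&(hsv[...,0]>8)&(abs(q[...,1])<25)&(q[...,0]>-75)&(q[...,0]<45)&(abs(q[...,2]+19)<50)
p=q[m];
f=p[p[:,1]>6]  # side face points near +y face
hi=[];lo=[]
for x in range(-70,45,5):
    k=f[(f[:,0]>=x)&(f[:,0]<x+5)]
    if len(k)>5: lo.append((x+2.5,k[:,2].max()));hi.append((x+2.5,k[:,2].min()))
for n,l in(("bottom",lo),("top",hi)):
    l=np.array(l)
    if len(l)>2: 
        a=np.polyfit(l[:,0],l[:,1],1);print(n,len(l),"nose-up deg",np.degrees(np.arctan(-a[0])).round(1))
b=(abs(q[...,1])<46)&(q[...,0]>45)&(q[...,0]<200)&(q[...,2]>-60)&(q[...,2]<120)&(hsv[...,1]<60)
if b.sum()>10:
    P=q[b];P=P[np.isfinite(P[:,2])];print("front pts",len(P),"x range",np.percentile(P[:,0],[1,99]).round(),)
    k=P[P[:,0]>np.percentile(P[:,0],97)];print("nose tip tool-frame x,z",np.median(k[:,[0,2]],0).round(1))
E
python3 tilt.py
```

```text
t 18.0 tcp [ 501.9 -348.8  355.9] dir 97.8 tilt 0.04 F [ 0.3  0.7 -5.9] T [-0.52 -0.1  -0.06] open 23.2 grip 63.4 j [-0.66  0.19  0.9   0.    2.05 -0.8 ]
tool delta cm [1.000e-02 5.000e-02 1.559e+01]
bottom 12 nose-up deg 14.3
top 12 nose-up deg 15.9
front pts 1695 x range [ 46. 170.]
nose tip tool-frame x,z [169.   29.4]
```

Tilt reads 15.5 degrees nose-up, and the nose tip measures at the expected place (169, 29). Now the first sharp stop.

Call:
servo_tool --increments '[0,0,1.5,0,1.5,0,0,3,0,1.5,0,0,4.5,0,1.5,0,0,6,0,1.5,0,0,0,0,1.5,0,0,0,0,1.5,0,0,0,0,1.5,0,0,0,0,1.5,0,0,0,0,1.5,0,0,0,0,1.5]'

```text
t: 19.3
tool_pos: [502.0, -348.9, 206.7]
ee_rot: [0.0, 0.657, 0.754, 0.0]
contact_force: [0.0, 0.2, -5.4]
opening: 23.1
grip_force: 61.0
```

```bash
python3 tilt.py
```

```text
t 19.3 tcp [ 502.  -348.9  206.7] dir 97.8 tilt 0.03 F [ 0.   0.2 -5.4] T [-0.38 -0.03  0.  ] open 23.1 grip 61.0 j [-0.66  0.12  1.25  0.    1.78 -0.8 ]
tool delta cm [0.03 0.03 0.67]
bottom 8 nose-up deg 2.2
top 8 nose-up deg 19.9
front pts 1662 x range [ 45. 156.]
nose tip tool-frame x,z [155.4  62.4]
```

It slipped to about 4 degrees nose-up and still holds all four balls. Raise gently and repeat.

Call:
servo_tool --increments '[0,0,-0.6,0,1.5,0,0,-1.4,0,1.5,0,0,-2.2,0,1.5,0,0,-2.6,0,1.5,0,0,-2.6,0,1.5,0,0,-2.2,0,1.5,0,0,-1.6,0,1.5,0,0,-1,0,1.5,0,0,-0.5,0,1.5,0,0,-0.2,0,1.5]'

```text
t: 20.6
tool_pos: [501.9, -348.8, 355.2]
ee_rot: [-0.0, 0.657, 0.754, -0.0]
contact_force: [0.4, 0.3, -5.3]
opening: 23.2
grip_force: 61.0
```

Call:
servo_tool --increments '[0,0,1.5,0,1.5,0,0,3,0,1.5,0,0,4.5,0,1.5,0,0,6,0,1.5,0,0,0,0,1.5,0,0,0,0,1.5,0,0,0,0,1.5,0,0,0,0,1.5,0,0,0,0,1.5,0,0,0,0,1.5]'

```text
t: 21.85
tool_pos: [502.1, -348.9, 206.0]
ee_rot: [0.0, 0.657, 0.754, 0.0]
contact_force: [-0.5, 0.0, -3.2]
opening: 23.6
grip_force: 60.1
```

```bash
python3 tilt.py
```

```text
t 21.85 tcp [ 502.1 -348.9  206. ] dir 97.8 tilt 0.05 F [-0.5  0.  -3.2] T [-0.33 -0.06 -0.02] open 23.6 grip 60.1 j [-0.66  0.12  1.25  0.    1.78 -0.8 ]
tool delta cm [0.03 0.03 0.6 ]
bottom 9 nose-up deg -0.1
top 9 nose-up deg 16.8
front pts 1273 x range [ 45. 190.]
nose tip tool-frame x,z [187.3 117.7]
```

Run:
```python
from h import *
from to import *
from plant import ctrl
for cam in("top","scene"):
    s,M=st();c=ctrl.capture(cam);np.savez("u_"+cam+".npz",**c);W=cloud(c);q=(W-s["tool_pos"])@M
    print(s["t"],s["contact_force"].round(2),s["wrist_torque"].round(2))
    r=np.hypot(W[...,0]-480.5,W[...,1]+190)
    j=(r<72)&(W[...,2]>14)&(W[...,2]<80);print(cam,"jar inner pts",j.sum())
    b=(abs(q[...,1])<42)&(q[...,0]>50)&(q[...,0]<175)&(q[...,2]>0)&(q[...,2]<100)
    for x in range(45,180,10):
        k=q[b&(q[...,0]>=x)&(q[...,0]<x+10)&(abs(q[...,1])<38)]
        if len(k)>3: print(x,len(k),np.percentile(k[:,2],[2,50,98]).round(),end="; ")
    print()
```

```text
21.9 [ 0.38  0.18 -4.33] [-0.33 -0.04 -0.02]
top jar inner pts 399
45 73 [70. 73. 78.]; 55 134 [70. 74. 79.]; 65 140 [70. 75. 78.]; 75 140 [71. 75. 79.]; 85 137 [72. 76. 81.]; 95 110 [51. 76. 81.]; 105 91 [39. 47. 80.]; 115 130 [37. 42. 77.]; 125 161 [37. 43. 81.]; 135 196 [39. 54. 83.]; 145 22 [45. 56. 81.]; 
21.95 [-0.82  0.18 -3.54] [-0.35 -0.06  0.04]
scene jar inner pts 136
45 30 [71. 74. 77.]; 55 56 [72. 75. 78.]; 65 56 [73. 75. 79.]; 75 70 [73. 76. 79.]; 85 27 [73. 76. 79.]; 95 13 [75. 77. 80.]; 105 11 [51. 77. 80.]; 115 26 [41. 49. 79.]; 125 79 [38. 44. 82.]; 135 213 [40. 56. 84.]; 145 168 [42. 56. 82.]; 155 13 [50. 58. 65.];
```

Two balls are out and the other two are rolling towards the nose at about 5 degrees nose-down. Wait for them.

Call:
servo_tool --increments '[0,0,0,0,1.5,0,0,0,0,1.5,0,0,0,0,1.5,0,0,0,0,1.5,0,0,0,0,1.5,0,0,0,0,1.5,0,0,0,0,1.5,0,0,0,0,1.5,0,0,0,0,1.5,0,0,0,0,1.5]'

```text
t: 23.25
tool_pos: [501.9, -348.8, 205.3]
ee_rot: [0.0, 0.657, 0.754, -0.0]
contact_force: [0.6, 0.3, -2.4]
opening: 23.1
grip_force: 60.4
```

Run:
```python
from h import *
from to import *
from plant import ctrl
for cam in("top","scene"):
    s,M=st();c=ctrl.capture(cam);np.savez("v_"+cam+".npz",**c);W=cloud(c);q=(W-s["tool_pos"])@M
    print(s["t"],s["contact_force"].round(2),s["wrist_torque"].round(2))
    r=np.hypot(W[...,0]-480.5,W[...,1]+190)
    j=(r<72)&(W[...,2]>14)&(W[...,2]<80);print(cam,"jar inner pts",j.sum())
    b=(abs(q[...,1])<42)&(q[...,0]>50)&(q[...,0]<175)&(q[...,2]>0)&(q[...,2]<100)
    for x in range(45,180,10):
        k=q[b&(q[...,0]>=x)&(q[...,0]<x+10)&(abs(q[...,1])<38)]
        if len(k)>3: print(x,len(k),np.percentile(k[:,2],[2,50,98]).round(),end="; ")
    print()
```

```text
23.25 [ 0.63  0.35 -2.39] [-0.14 -0.04 -0.07]
top jar inner pts 389
45 74 [70. 74. 78.]; 55 137 [69. 74. 78.]; 65 139 [70. 74. 80.]; 75 144 [72. 75. 80.]; 85 133 [71. 76. 80.]; 95 138 [71. 76. 81.]; 105 138 [72. 77. 81.]; 115 134 [73. 78. 82.]; 125 137 [74. 78. 83.]; 135 139 [75. 79. 85.]; 145 8 [78. 80. 82.]; 
23.3 [ 0.21  0.02 -2.71] [-0.12 -0.06  0.01]
scene jar inner pts 435
45 30 [71. 74. 78.]; 55 55 [72. 75. 78.]; 65 59 [72. 75. 78.]; 75 73 [73. 76. 78.]; 85 63 [73. 76. 79.]; 95 71 [74. 77. 80.]; 105 81 [75. 77. 80.]; 115 83 [75. 78. 82.]; 125 75 [76. 79. 83.]; 135 97 [77. 80. 83.]; 145 14 [78. 81. 82.];
```

The blade is empty (2.4 N, as before loading). I'll move back to the scoop's original bare spot, turning the nose away from the robot again.

Call:
servo_tool --increments '[-0.5,0,-2,0,1.5,-2,0.8,-2,0,1.5,-2.4,1,0,0,1.5,-2.4,1,0,0,1.5,-2.1,0.8,0,8,1.5,0,0,0,10,1.5,0,0,0,10,1.5,0,0,0,10,1.5,0,0,0,10,1.5,0,0,0,10,1.5]'

```text
t: 24.6
tool_pos: [550.3, -437.0, 245.0]
ee_rot: [-0.0, 0.941, 0.338, -0.0]
contact_force: [0.5, 1.3, -3.2]
opening: 23.4
grip_force: 60.5
```

Call:
servo_tool --increments '[0,0,0,10,1.5,0,0,0,10,1.5,0,0,2,7,1.5,0,0,3,0,1.5,0,0,3,0,1.5,0,0,3,0,1.5,0,0,2,0,1.5,0,0,1,0,1.5,0,0,0,0,1.5,0,0,0,0,1.5]'

```text
t: 25.85
tool_pos: [550.9, -437.5, 107.0]
ee_rot: [0.001, 0.994, 0.112, 0.001]
contact_force: [-0.1, -0.5, -1.8]
opening: 23.4
grip_force: 60.4
```

```bash
python3 to.py 550.5 -438 73; python3 look.py fin top 0 480 0 640 1
python3 - <<'E'
from h import *
c=load("fin.npz");W=cloud(c);r=np.hypot(W[...,0]-480.5,W[...,1]+190);j=(r<72)&(W[...,2]>22)&(W[...,2]<85)
print(j.sum())
cv2.imwrite("pics/jar.png",cv2.resize(np.ascontiguousarray(c["color"][120:280,300:520,::-1]),None,fx=3.6,fy=3.6))
E
```

```text
t 25.85 tcp [ 550.9 -437.5  107. ] dir 12.8 tilt 0.14 F [-0.1 -0.5 -1.8] T [-0.04  0.16  0.06] open 23.4 grip 60.4 j [-0.72  0.38  1.12  0.    1.64  0.63]
tool delta cm [-0.06  0.03  3.4 ]
742
```

View pics/jar.png

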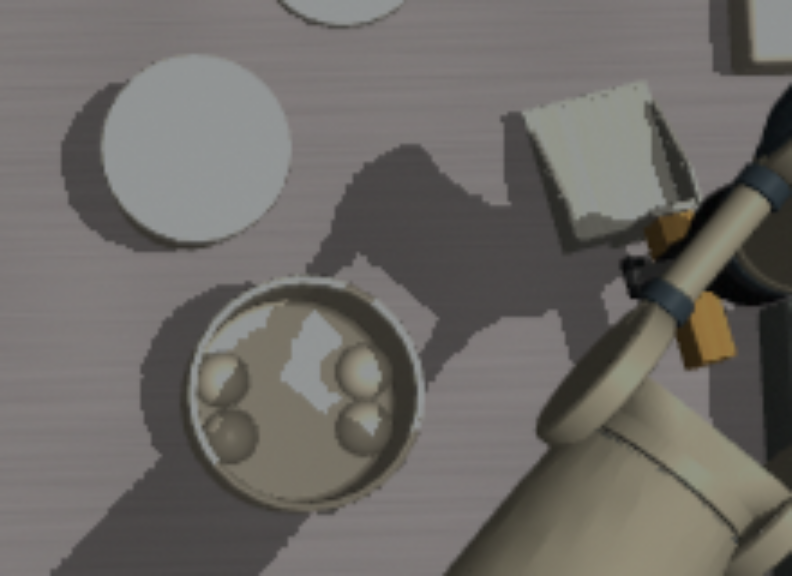

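All four balls are in the jar (crop (222,377), (232,436), (360,370), (362,428)), and the scoop hangs over bare table. Lower it so the nose contact levels it.

Call:
servo_tool --increments '[0,0,1,0,1.5,0,0,0.8,0,1.5,0,0,0.4,0,1.5,0,0,0.3,0,1.5,0,0,0.3,0,1.5,0,0,0.3,0,1.5,0,0,0.2,0,1.5,0,0,0.1,0,1.5,0,0,0,0,1.5,0,0,0,0,1.5]'

```text
t: 27.15
tool_pos: [550.5, -438.3, 73.9]
ee_rot: [0.002, 0.994, 0.111, 0.001]
contact_force: [-4.7, -2.4, 4.9]
opening: 23.7
grip_force: 61.7
```

```bash
python3 to.py
cat > blade.py <<'E'
from h import *
from plant import ctrl
c=ctrl.capture("top");W=cloud(c);a=np.radians(12.8);e=np.array([np.cos(a),np.sin(a)]);n=np.array([-e[1],e[0]])
d=W[...,:2]-[550.5,-437.5];x=d@e;y=d@n;b=(abs(y)<35)&(x>50)&(x<145)&(W[...,2]<40)
A=np.c_[x[b],y[b],np.ones(b.sum())];k=np.linalg.lstsq(A,W[...,2][b],rcond=None)[0];print("blade floor slope deg x,y",np.degrees(k[:2]).round(2),"z mid",(k[2]+k[0]*92).round(1),b.sum())
E
python3 blade.py
```

```text
t 27.15 tcp [ 550.5 -438.3   73.9] dir 12.8 tilt 0.22 F [-4.7 -2.4  4.9] T [0.16 0.16 0.08] open 23.7 grip 61.7 j [-0.72  0.39  1.16 -0.    1.58  0.63]
blade floor slope deg x,y [-0.35  0.29] z mid 3.5 901
```

Flat: slope 0.35 degrees, blade floor at 3.5 mm. Release slowly, then retreat straight up.

Call:
servo_tool --increments '[0,0,0,0,2.8,0,0,0,0,4,0,0,0,0,6,0,0,0,0,8.5,0,0,0,0,8.5,0,0,0,0,8.5,0,0,-1,0,8.5,0,0,-3,0,8.5,0,0,-4,0,8.5,0,0,-4,0,8.5]'

```text
t: 28.45
tool_pos: [550.3, -437.0, 193.4]
ee_rot: [0.0, 0.994, 0.112, 0.0]
contact_force: [0.4, 0.2, 0.2]
opening: 85.0
grip_force: 0.0
```

Call:
servo_tool --increments '[0,0,-3,0,8.5,0,0,-2,0,8.5,0,0,0,0,8.5,0,0,0,0,8.5,0,0,0,0,8.5,0,0,0,0,8.5,0,0,0,0,8.5,0,0,0,0,8.5,0,0,0,0,8.5,0,0,0,0,8.5]'

```text
t: 29.7
tool_pos: [550.4, -437.1, 241.4]
ee_rot: [0.0, 0.994, 0.112, 0.0]
contact_force: [-0.1, -1.1, -0.3]
opening: 85.0
grip_force: 0.0
```

```bash
python3 to.py; python3 blade.py
python3 - <<'E'
from h import *
from plant import ctrl
c=ctrl.capture("top");W=cloud(c);Z=W[...,2]
def f(n,r0,r1,c0,c1,z):
    m=np.zeros((480,640),bool);m[r0:r1,c0:c1]=1;m&=Z>z;print(n,np.round(np.hstack(cv2.minEnclosingCircle(W[m][:,:2].astype(np.float32))),1))
f("tub",125,195,320,388,80);f("bowl",105,160,250,305,15);f("cup",115,160,182,222,20)
m=(np.hypot(W[...,0]-480.5,W[...,1]+190)<95)&(Z>91)&(Z<100);p=W[m][:,:2]
A=np.c_[2*p,np.ones(len(p))];s=np.linalg.lstsq(A,(p**2).sum(1),rcond=None)[0];print("jar",s[:2].round(1),np.median(Z[m]).round(1))
E
```

```text
t 29.7 tcp [ 550.4 -437.1  241.4] dir 12.8 tilt 0.01 F [-0.1 -1.1 -0.3] T [ 0.02 -0.03 -0.01] open 85.0 grip 0.0 j [-0.72  0.39  0.87  0.    1.88  0.63]
blade floor slope deg x,y [0.09 0.12] z mid 3.0 908
tub [ 650.2 -121.7   65.2]
bowl [731.4  66.2  54.9]
cup [724.9 254.9  36.4]
jar [ 481.1 -189.9] 94.8
```

Nothing has moved that shouldn't have, so I'm handing in.

```bash
python3 -c "
from plant import ctrl
print(ctrl.job_done())"
```

```text
the job is handed in; nothing more can be done
None
```

All four balls are in the jar with none spilled, the scoop lies flat on the bare table and released, the jar is upright, and the tub, bowl and cup have not moved; the job was handed in at about 30 s and returned no verdict.

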